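# Draw the lidded tub out from under the pine tier and hold its lid open at 60 degrees

### The job

Slide the lidded white tub straight out from under the pine shelf tier, lid shut and without lifting it or disturbing anything else, until its whole lid, hinge included, is clear in front of the tier's board. Then raise the lid by its handle and hold it open at 60 degrees from shut, so that I can pick out a biscuit cutter. It falls shut if let go, so finish while still holding it there: still, tub standing flat, lid leaning on nothing else.

Things in the scene. Friction and masses are not known exactly. Their poses are not given: they have to be found in the camera images.
- tub: Loose white plastic tub, 200 mm deep (its x), 150 wide (y), 100 high, about 0.95 kg with lid (within 20 percent). Its front sticks out about 120 mm from under the tier. It slides easily (friction about 0.2). Left, middle or right place, 30 to 60 mm from its neighbours. Origin: centre of the underside; x points from the front (handle end) to the back (hinge end), z up.
- lid: The tub's lid, a white plate 200 x 150 x 6 mm, about 0.2 kg, with a raised bridge handle. Origin on the hinge line, at the middle of the tub's back rim, 100 mm above the tub's underside; shut, its axes are those of the tub; it turns about its y axis and its front edge rises as it opens.
- lid_handle (a point): Middle of the lid's handle bar. The bar is round, 14 mm thick, runs along the lid's y for 100 mm between two end posts, its centre line 30 mm above the lid's upper face (136 mm above the surface when shut), 160 mm in front of the hinge and 40 mm behind the lid's front edge. Pinch it from above with the fingers closing along the tub's x.
- lid_hinge (a point): The middle of the lid's hinge line at the tub's back rim (100 mm above the surface, 100 mm behind the tub's centre).
- lid_angle (a joint): Lid opening angle in rad: 0 shut, grows as the front edge rises; 1.047 is 60 degrees, upper stop 1.9. The hinge is free-turning and unsprung: below 90 degrees the lid falls shut when let go. Turned stiffly in a hard grip, the lid pushes the light, slippery tub back: grip lightly so that the bar can turn between the fingers, or lean the tool along with the lid.
- tier: The fixed pale pine shelf tier: a board 200 mm deep (its x), 600 mm wide (its y), 18 mm thick, underside 165 mm above the surface, on two side cheeks with 552 mm between them. Origin: centre of its footprint at surface height; its x axis points away from the robot. It stands in a different place and up to 8 degrees turned each time.
- tier_edge (a point): Middle of the front lower edge of the tier's board, 100 mm in front of the tier's origin, 165 mm up; axes as the tier's. The tub's hinge is clear when it lies at negative x in this frame.
- loaf_tin: Loose open steel loaf tin, 235 mm deep, 115 mm wide, 66 mm high, standing beside the tub, partly under the tier. Origin: centre of the underside. Leave it.
- storage_jar: Loose glass storage jar with a steel cap, 96 mm across, 150 mm high, standing at the tier's front edge. Origin: centre of the underside. Leave it.
- ramekins: Loose stack of two white ramekins, 86 mm across, 76 mm high, on top of the tier. Origin: centre of the underside. Leave it.
- spice_jar: Loose small spice jar, 44 mm across, 85 mm high, on top of the tier. Origin: centre of the underside. Leave it.
- food_can: Loose food can, 75 mm across, 80 mm high, on top of the tier. Origin: centre of the underside. Leave it.
- mug: Loose white mug, 80 mm across, 90 mm high, on the surface well to the left. Origin: centre of the underside. Leave it.
- spoon: Loose wooden spoon, 260 mm long, lying on the surface well to the right. Origin: on its underside near the middle. Leave it.

How it is judged:
By the outcome, as a careful person would: the job done as asked, in the order asked, and still so for the second after the job is handed in, while the arm keeps its last pose, push and grip.
It also fails if it takes over 45 s, if anything falls off the work surface, if the arm or the gripper's body presses on something with over 40 N, if the wrist force passes 120 N, or if a joint passes its speed limit or range.

### The arm

A 7-joint arm with a two-finger parallel gripper is mounted at the origin on the work surface. World frame = base frame: x ahead of the robot, y to its left, z up, the work surface at z = 0. Lengths are in m, angles in rad, forces in N, time in s.
With the tool pointing down it reaches from about 0.425 to 0.975 m from the base axis. Payload 16.7 kg.
Tool frame: the origin (TCP) lies at the very end of the fingers, on their centre line; the grasp point (between the pads) lies 19 mm behind it; z points along the fingers, y is the line along which they close (so a half turn about z gives the same grasp; the last joint's range is limited). The gripper opens to 85 mm and grips with 20 to 120 N. Pads are 22 mm wide; open, the fingers measure 114 mm over their backs; the gripper's body (76 mm by 85 mm) begins 54 mm behind the grasp point. The pads swing forward as they close: fully open they stand 13 mm farther back than shut.
Start: joints at [-1.321, 0.426, 0.074, 1.606, -0.034, 1.111, -0.067], TCP at [0.263, 0.622, 0.231] pointing down, gripper open.
Joint ranges: [-2.85, 2.85], [-0.5, 2.14], [-1.23, 1.37], [0.21, 2.46], [-1.02, 4.16], [0.16, 2.05], [-2.73, 2.73]. Speed limits (rad/s): [1.89, 1.89, 2.39, 2.39, 3.01, 3.01, 3.01].

### API

Orientations are given as a unit quaternion [x, y, z, w].
In Python, from bench import r gives the robot as it stands.
- The arm moves only by the shell command python3 -m crank 'ROWS' [OPENING] [FORCE]. ROWS is JSON, a list of rows, each a list of 4 numbers: the shift along the tool's x, y, z in cm, then the turn about the tool's z in degrees. In form: [[dx, dy, dz, turn], ...]. A call has 1 to 10 rows; each row shifts and turns the commanded pose from where the row before left it, along the tool's axes as they then stand; what a row does not reach is not made up. A row lasts 1/10 s, in which the tool goes at most 50 mm and 8.59 degrees, less where a joint would pass 70% of its speed; a pose out of reach is approached as far as the arm can. A call is refused whole if a number of a shift passes 5 or a number of a turn 8.59, either way. A call with a gripper value outside its range is refused whole. OPENING is the closure, from -1 (fully open) to 1 (shut), so that 0 is half open, set as the call begins (- or left out, the last holds). The fingers move at their own pace and stop on an object; FORCE is the grip in N (left out, the last holds). Time passes only in rows, so rows that do not move let the fingers close. It gives the time, the measured TCP pose, the force, the opening and the grip force at its end, in the units of the state.
- r.observe(): the state, without advancing time (a new reading comes with each control period).
- r.camera(name): name is "scene" or "side" or "wrist"; returns a dict with "color" (420x560x3 uint8, blue, green, red), "z_map" (420x560 float32, m along the optical axis (not along the pixel's ray), 0 where there is no reading), "vfov" (degrees; the focal length in pixels is half the picture's height over the tangent of half this angle, whatever the lens; pixels are square), "cx", "cy" (the principal point, pixels), "eye" and "attitude" of the camera in the world; the wrist camera has in their place "tool_from_camera" (4x4, takes a point from camera to tool coordinates, whose origin is the TCP and whose axes are the flange's). Camera axes: x right, y down, z forward; pixel columns grow to the right and rows downward; lengths in m; the calibration is good to about 2 mm. A picture is of the moment at which its call begins: read the wrist's pose just before it.
- r.job_done(): hands the job in; it is judged then, once.
Trained networks look in a picture, given as the dict that the camera call returned (one of the last four; its "shot" number tells which), for a name from the list of things; names that differ only in an ending like _2 or _b are one class to them, and where a whole thing is asked for, a point or a joint stands for the part that bears it (a point fixed in the world has none). Each returns a list of dicts, best first, with "conf" (0 to 1); they miss things now and then, are a little off and sometimes report something else, mostly with a low value. They report only what shows in the picture. A call takes as long as a camera call.
- r.spot_in(picture, target): "point" ([column, row] as shares, 0 to 1, of the picture: columns of its width, rows of its height, amid what is visible of it).
- r.silhouettes(picture, target): "pixels" (420x560 bool, what is visible of it) and "point" ([column, row] as shares, 0 to 1, of the picture: columns of its width, rows of its height, amid what is visible of it).
The state is a dict: "clock": time; "q": joint angles; "joint_vel": joint speeds; "joint_torque": joint torques, N m; "tcp_pos": TCP position; "orientation": TCP orientation; "force": force on the tool from outside, world axes, zero at the start; "ft_torque": the same for the moment, N m; "grip_width": finger opening in m; "gripper_force": force on a finger pad.
Only numpy, scipy, OpenCV 4.12 (cv2) and the standard library are available. Lean on these libraries where they do the work, as an engineer would, in place of code of your own. Each camera call takes 0.05 s, during which the arm holds its last target. There are 200 camera calls.

## Working session

There is one attempt and no reset: what is moved stays moved. The work goes in short steps, Python scripts to look and compute and a shell command to move; the robot and the scene stay as the last step left them, time stands still between calls to the robot, and variables do not carry over. Pictures are saved under pics/ and viewed, at most 10 in all, crops included, and the job is handed in when it is done.

```bash
ls; mkdir -p pics; cat > h.py <<'E'
import numpy as np, cv2
from scipy.spatial.transform import Rotation as R
from bench import r
def cam(name):
    s=r.observe(); p=r.camera(name)
    f=p["color"].shape[0]/2/np.tan(np.radians(p["vfov"])/2)
    if name=="wrist":
        T=np.eye(4);T[:3,:3]=R.from_quat(s["orientation"]).as_matrix();T[:3,3]=s["tcp_pos"]
        T=T@np.array(p["tool_from_camera"])
    else:
        T=np.eye(4);a=np.array(p["attitude"]);T[:3,:3]=a if a.shape==(3,3) else R.from_quat(a).as_matrix();T[:3,3]=p["eye"]
    p["T"]=T;p["f"]=f
    return p
def cloud(p):
    z=p["z_map"];v,u=np.mgrid[:z.shape[0],:z.shape[1]]
    c=np.stack([(u-p["cx"])/p["f"]*z,(v-p["cy"])/p["f"]*z,z],-1)
    w=c@p["T"][:3,:3].T+p["T"][:3,3]; w[z==0]=np.nan
    return w
def st():
    s=r.observe()
    print({k:np.round(s[k],4).tolist() for k in s})
E
cat > a.py <<'E'
from h import *
st()
for n in ["scene","side"]:
    p=cam(n);print(n,p["eye"],p["attitude"],p["vfov"])
    cv2.imwrite(f"pics/{n}0.png",p["color"]);W=cloud(p)
    for t in ["tub","lid","lid_handle","tier","loaf_tin","storage_jar","ramekins","spice_jar","food_can","mug","spoon"]:
        for d in r.silhouettes(p,t)[:1]:
            m=d["pixels"]&~np.isnan(W[...,0]);q=W[m]
            if len(q)<5: print(t,"few");continue
            print(t,round(d["conf"],2),np.round(np.array(d["point"])*[560,420]),np.round(np.median(q,0),3),np.round(np.percentile(q,2,0),3),np.round(np.percentile(q,98,0),3))
            np.save(f"{n}_{t}.npy",q)
E
python3 a.py
```

```text
pics
{'clock': 0.0, 'q': [-1.3205, 0.4268, 0.0738, 1.6066, -0.0341, 1.1108, -0.0671], 'joint_vel': [-0.0008, -0.0002, -0.001, -0.0023, -0.0007, -0.0002, 0.0007], 'joint_torque': [-0.0006, -94.9848, 3.7604, -46.3504, 0.0192, 0.0105, 0.0], 'tcp_pos': [0.2626, 0.6214, 0.2306], 'orientation': [0.1986, 0.9801, -0.0007, -0.0001], 'force': [-0.4614, 0.7984, -1.0346], 'ft_torque': [0.0418, 0.0033, -0.0033], 'gripper_force': 0.0, 'grip_width': 0.0852}
scene [0.3450748  0.3543179  1.23094193] [-0.33567362  0.92209209 -0.1812395   0.06497418] 49.478096160847834
tub 0.71 [243. 275.] [0.587 0.186 0.107] [0.524 0.108 0.024] [0.66  0.258 0.142]
lid 0.78 [244. 275.] [0.594 0.183 0.107] [0.53  0.108 0.101] [0.66  0.254 0.143]
lid_handle 0.77 [244. 273.] [0.593 0.183 0.107] [0.53  0.109 0.101] [0.66  0.252 0.143]
tier 0.74 [220. 190.] [0.758 0.065 0.182] [ 0.648 -0.257  0.173] [0.866 0.319 0.186]
loaf_tin 0.88 [283. 228.] [0.617 0.001 0.003] [ 0.53  -0.042 -0.003] [0.702 0.07  0.067]
storage_jar 0.79 [307. 173.] [ 0.645 -0.129  0.126] [ 0.612 -0.186  0.007] [ 0.685 -0.103  0.153]
ramekins 0.8 [214. 22
[... 783 characters left out ...]
r 0.62 [347. 214.] [ 0.768 -0.147  0.184] [ 0.652 -0.272  0.017] [0.877 0.308 0.189]
loaf_tin 0.7 [280. 226.] [0.621 0.048 0.025] [ 0.53  -0.045  0.001] [0.736 0.073 0.069]
storage_jar 0.48 [262. 181.] [0.602 0.171 0.11 ] [0.531 0.108 0.104] [0.675 0.252 0.146]
ramekins 0.78 [292. 151.] [0.711 0.143 0.234] [0.674 0.109 0.187] [0.753 0.195 0.262]
spice_jar 0.6 [311. 169.] [0.723 0.045 0.24 ] [0.708 0.035 0.191] [0.744 0.072 0.272]
food_can 0.6 [336. 200.] [ 0.738 -0.123  0.25 ] [ 0.711 -0.141  0.188] [ 0.78  -0.071  0.268]
mug 0.97 [212. 153.] [0.504 0.437 0.061] [0.468 0.42  0.008] [0.542 0.509 0.094]
spoon 0.69 [303. 379.] [ 0.483 -0.49   0.016] [ 0.421 -0.559  0.001] [ 0.596 -0.367  0.023]
```

```bash
python3 - <<'E'
from h import *
for n in ["scene","side"]:
    q=np.load(f"{n}_lid.npy")
    b=q[q[:,2]>0.13]
    c=b.mean(0);u,s,vt=np.linalg.svd((b-c)[:,:2],full_matrices=False)
    print(n,"bar",len(b),c,np.percentile(b,[1,99],0).tolist(),"yaw",np.degrees(np.arctan2(-vt[0,0]*np.sign(vt[0,1]),abs(vt[0,1]))))
    L=q[(q[:,2]<0.115)]
    print(" lid z",np.median(L[:,2]), cv2.minAreaRect(L[:,:2].astype(np.float32)))
    t=np.load(f"{n}_tier.npy");B=t[(t[:,2]>0.178)&(t[:,2]<0.195)]
    rc=cv2.minAreaRect(B[:,:2].astype(np.float32));print(" tier",np.median(B[:,2]),rc,np.round(cv2.boxPoints(rc),3).tolist())
    # front edge fit
    e=[]
    for y in np.arange(-0.24,0.3,0.02):
        k=B[abs(B[:,1]-y)<0.01]
        if len(k)>5:e.append((y,np.percentile(k[:,0],3)))
    e=np.array(e);print(" edge x=a*y+b",np.polyfit(e[:,0],e[:,1],1),np.round(e[:,1],3).tolist())
E
```

```text
scene bar 257 [0.56814414 0.18108126 0.14089174] [[0.5587280237487953, 0.12484003665875038, 0.1317381928677385], [0.5779443781390999, 0.2343124577474228, 0.1473053774013037]] yaw 1.9841314632564737
 lid z 0.10680478283346106 ((0.5963788628578186, 0.17813849449157715), (0.13585348427295685, 0.15529973804950714), 4.49708366394043)
 tier 0.18234188669109752 ((0.7612957954406738, 0.027139365673065186), (0.20155219733715057, 0.5998237133026123), 5.443958759307861) [[0.6330000162124634, 0.3160000145435333], [0.6890000104904175, -0.2809999883174896], [0.8899999856948853, -0.2619999945163727], [0.8330000042915344, 0.33500000834465027]]
 edge x=a*y+b [-0.09531321  0.66808792] [0.695, 0.689, 0.688, 0.686, 0.681, 0.68, 0.677, 0.676, 0.675, 0.674, 0.673, 0.672, 0.669, 0.666, 0.663, 0.662, 0.662, 0.657, 0.655, 0.653, 0.651, 0.651, 0.649, 0.648, 0.647, 0.645, 0.642]
side bar 105 [0.56786245 0.16813216 0.14290928] [[0.5581732984387849, 0.12058718757857631, 0.13102324692709472], [0.5786628905013544, 0.23023180182085765, 0.14987361614765535]] yaw 6.634829902639929
 lid z 0.10994184336153356 ((0.5982705354690552, 0.24392086267471313), (0.1525331288576126, 0.279941201210022), 4.559818267822266)
 tier 0.18486399275191967 ((0.7619031667709351, 0.02785441279411316), (0.20623788237571716, 0.6074209213256836), 5.292505264282227) [[0.6309999823570251, 0.32100000977516174], [0.6869999766349792, -0.2840000092983246], [0.8930000066757202, -0.26499998569488525], [0.8370000123977661, 0.3400000035762787]]
 edge x=a*y+b [-0.09757757  0.66550398] [0.69, 0.688, 0.685, 0.683, 0.681, 0.68, 0.676, 0.675, 0.672, 0.672, 0.668, 0.667, 0.666, 0.666, 0.664, 0.659, 0.657, 0.656, 0.654, 0.651, 0.648, 0.647, 0.646, 0.644, 0.643, 0.64, 0.639]
```

View pics/scene0.png

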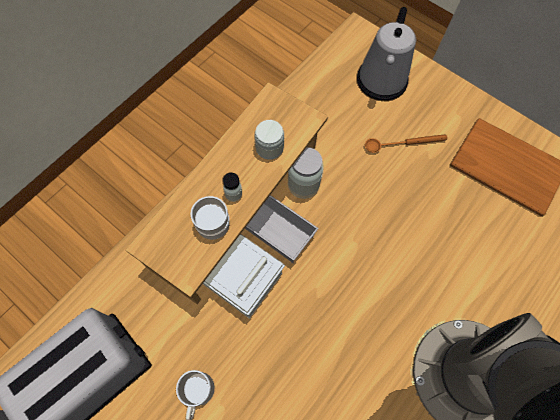

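The scene view shows the tub at about (245, 275), with its handle bar running from (240, 292) to (265, 260). The loaf tin is just right of it at (283, 228). The tier board is behind them, and the way in over the mug (193, 391) is clear. I'll go to a hover over the bar.

```bash
python3 -m crank '[[-3,-1.93,-0.3,0],[-3,-1.93,-0.3,0],[-3,-1.93,-0.3,0],[-3,-1.93,-0.3,0],[-3,-1.93,-0.3,0],[-3,-1.93,0,0],[-3,-1.93,0,0],[-3,-1.93,0,0],[-3,-1.93,0,0],[-3,-1.93,0,0]]' -1
python3 -m crank '[[-3,-1.93,0,0],[-3,-1.93,0,0],[-3,-1.93,0,0],[-3,-1.93,0,0],[-3,-1.93,0,0],[0,0,0,7],[0,0,0,7],[0,0,0,7],[0,0,0,7],[0,0,0,7]]'
python3 -m crank '[[0,0,0,7],[0,0,0,7],[0,0,0,7],[0,0,0,6],[0,0,0,0],[0,0,0,0]]'
cat > w.py <<'E'
from h import *
import sys
st();p=cam("wrist");cv2.imwrite(f"pics/{sys.argv[1]}.png",p["color"]);W=cloud(p)
q=W[r.silhouettes(p,"lid")[0]["pixels"]];q=q[~np.isnan(q[:,0])]
b=q[(q[:,2]>.13)&(q[:,2]<.155)];L=q[(q[:,2]<.115)&(q[:,2]>.095)]
for n,k in(("bar",b),("lid",L)):
    if len(k)>9: print(n,len(k),np.round(np.percentile(k[:,2],[50,98]),4),cv2.minAreaRect(k[:,:2].astype(np.float32)))
E
python3 w.py w1
```

```text
clock: 2.2
tcp_pos: [0.4646, 0.3259, 0.2465]
orientation: [0.199, 0.98, 0.0, 0.0]
force: [-0.3, 0.7, 0.9]
grip_width: 0.0855
gripper_force: 0.0
clock: 3.2
tcp_pos: [0.5646, 0.1799, 0.2464]
orientation: [0.486, 0.874, 0.0, 0.0]
force: [0.1, 0.5, 0.2]
grip_width: 0.0854
gripper_force: 0.0
clock: 3.8
tcp_pos: [0.5645, 0.1801, 0.2464]
orientation: [0.674, 0.739, 0.0, 0.0]
force: [-0.5, 0.1, 0.2]
grip_width: 0.0853
gripper_force: 0.0
{'clock': 3.8, 'q': [-0.8163, 0.2997, 0.4948, 1.802, -0.1597, 1.0794, -0.1721], 'joint_vel': [0.0077, -0.0, -0.0042, -0.0001, 0.0005, 0.0, 0.004], 'joint_torque': [-0.3069, -71.4581, 8.7769, -45.0686, -0.0133, 0.0033, -0.5716], 'tcp_pos': [0.5645, 0.1801, 0.2464], 'orientation': [0.6737, 0.739, 0.0, 0.0], 'force': [-0.5101, 0.1039, 0.2118], 'ft_torque': [-0.0174, 0.0053, -0.0303], 'gripper_force': 0.0, 'grip_width': 0.0853}
bar 1835 [0.1427 0.1446] ((0.5663928389549255, 0.17935113608837128), (0.01401275210082531, 0.11177794635295868), 4.204814910888672)
lid 18203 [0.1084 0.1101] ((0.5970953106880188, 0.18063130974769592), (0.14154639840126038, 0.14991968870162964), 4.295896530151367)
```

```bash
python3 -m crank '[[0,0.2,1.2,1],[0,0,2,0],[0,0,2.5,0],[0,0,2.5,0],[0,0,2,0],[0,0,1.5,0],[0,0,1.1,0],[0,0,0,0]]' -1
python3 -m crank '[[0,0,0,0],[0,0,0,0],[0,0,0,0],[0,0,0,0],[0,0,0,0],[0,0,0,0],[0,0,0,0],[0,0,0,0]]' 1 20
```

```text
clock: 4.7
tcp_pos: [0.566, 0.1798, 0.1169]
orientation: [0.681, 0.732, -0.001, -0.0]
force: [0.6, -0.9, -0.0]
grip_width: 0.0851
gripper_force: 0.0
clock: 5.5
tcp_pos: [0.5668, 0.1802, 0.1187]
orientation: [0.681, 0.732, 0.0, 0.0]
force: [-0.2, -1.3, 6.4]
grip_width: 0.0132
gripper_force: 21.2
```

```bash
python3 -m crank '[[0,0,-0.05,0],[0,0,-0.05,0],[0,-0.1,0,0],[0,-0.3,0,0],[0,0,0,0]]' 1 20
python3 -m crank '[[0,-0.5,0,0],[0,-0.8,0,0],[0,-0.8,0,0],[0,-0.8,0,0],[0,-0.5,0,0],[0,-0.2,0,0],[0,0,0,0]]'
```

```text
clock: 6.0
tcp_pos: [0.5619, 0.1796, 0.1191]
orientation: [0.681, 0.732, -0.0, -0.0]
force: [-0.4, -1.1, -1.1]
grip_width: 0.0132
gripper_force: 20.6
clock: 6.7
tcp_pos: [0.526, 0.1773, 0.1193]
orientation: [0.681, 0.732, -0.0, -0.0]
force: [-1.1, -0.9, -0.5]
grip_width: 0.0131
gripper_force: 20.7
```

```bash
python3 -m crank '[[0,-0.4,0,0],[0,-0.8,0,0],[0,-1,0,0],[0,-1,0,0],[0,-1,0,0],[0,-1,0,0],[0,-0.9,0,0],[0,-0.6,0,0],[0,-0.2,0,0],[0,0,0,0]]'
cat > b.py <<'E'
from h import *
import sys
st()
for n in ["scene","side"]:
    p=cam(n);cv2.imwrite(f"pics/{n}_{sys.argv[1]}.png",p["color"]);W=cloud(p)
    for t in ["tub","lid","tier","loaf_tin"]:
        d=r.silhouettes(p,t)
        if not d: continue
        q=W[d[0]["pixels"]];q=q[~np.isnan(q[:,0])];np.save(f"{n}_{t}_{sys.argv[1]}.npy",q)
        if t=="lid":q=q[(q[:,2]>.098)&(q[:,2]<.115)]
        if len(q)<5: continue
        print(n,t,np.round(np.median(q,0),3),np.round(np.percentile(q,2,0),3),np.round(np.percentile(q,98,0),3),np.round(cv2.boxPoints(cv2.minAreaRect(q[:,:2].astype(np.float32))),3).tolist() if t=="lid" else "")
E
python3 b.py 1
```

```text
clock: 7.7
tcp_pos: [0.4573, 0.1723, 0.1193]
orientation: [0.681, 0.732, -0.0, -0.0]
force: [-2.9, 0.7, -1.2]
grip_width: 0.0132
gripper_force: 20.7
{'clock': 7.7, 'q': [-0.8875, 0.2884, 0.4633, 2.1415, -0.188, 0.7503, -0.2308], 'joint_vel': [0.0047, 0.0107, -0.0004, -0.0081, -0.0015, 0.0026, 0.0036], 'joint_torque': [0.1289, -62.1633, 7.4811, -35.9566, 0.2607, -0.8722, -0.1324], 'tcp_pos': [0.4573, 0.1723, 0.1193], 'orientation': [0.6813, 0.732, -0.0003, -0.0003], 'force': [-2.8856, 0.6877, -1.1535], 'ft_torque': [-0.0105, 0.4869, -0.0126], 'gripper_force': 20.6578, 'grip_width': 0.0132}
scene tub [0.538 0.215 0.106] [0.416 0.118 0.019] [0.621 0.256 0.141] 
scene lid [0.549 0.21  0.107] [0.421 0.116 0.102] [0.619 0.25  0.112] [[0.414000004529953, 0.24699999392032623], [0.4189999997615814, 0.0989999994635582], [0.6269999742507935, 0.10700000077486038], [0.6209999918937683, 0.2549999952316284]]
scene tier [0.757 0.066 0.182] [ 0.648 -0.261  0.049] [0.87  0.32  0.187] 
scene loaf_tin [ 0.656 -0.013  0.005] [ 0.565 -0.043 -0.003] [0.705 0.072 0.068] 
side tub [0.511 0.122 0.107] [0.416 0.093 0.013] [0.619 0.242 0.141] 
side tier [ 0.762 -0.139  0.184] [ 0.652 -0.273  0.006] [0.877 0.311 0.189] 
side loaf_tin [0.62  0.048 0.025] [ 0.53  -0.045  0.   ] [0.735 0.073 0.07 ]
```

```bash
python3 -m crank '[[0,0.1,-0.4,0],[0,0.1,-0.4,0],[0,0.26,-0.85,0],[0,0.32,-0.8,0],[0,0.32,-0.8,0],[0,0.4,-0.76,0],[0,0.4,-0.76,0],[0,0,0,0]]'
python3 b.py 2 | grep -v tier
```

```text
clock: 9.0
tcp_pos: [0.4778, 0.1739, 0.1681]
orientation: [0.682, 0.732, 0.001, 0.0]
force: [-0.1, 0.3, -1.9]
grip_width: 0.0133
gripper_force: 19.8
{'clock': 9.0, 'q': [-0.8955, 0.243, 0.4881, 2.0623, -0.1486, 0.8674, -0.2521], 'joint_vel': [-0.0011, 0.0115, -0.0069, 0.0274, -0.0056, -0.0275, 0.0016], 'joint_torque': [0.0146, -60.3593, 6.5797, -41.023, 0.2068, 0.1186, -0.036], 'tcp_pos': [0.4778, 0.1739, 0.1681], 'orientation': [0.6815, 0.7318, 0.0008, 0.0003], 'force': [-0.1117, 0.3248, -1.9014], 'ft_torque': [0.0169, 0.1787, -0.0194], 'gripper_force': 19.7559, 'grip_width': 0.0133}
scene tub [0.507 0.219 0.125] [0.417 0.137 0.008] [0.624 0.255 0.189] 
scene lid [0.61  0.211 0.109] [0.583 0.135 0.1  ] [0.626 0.254 0.115] [[0.47699999809265137, 0.24300000071525574], [0.6240000128746033, 0.12700000405311584], [0.6819999814033508, 0.20100000500679016], [0.5350000262260437, 0.31700000166893005]]
scene loaf_tin [0.687 0.005 0.005] [ 0.647 -0.038 -0.003] [0.707 0.073 0.068] 
side tub [0.506 0.136 0.096] [0.418 0.093 0.01 ] [0.619 0.244 0.185] 
side lid [0.613 0.178 0.111] [0.597 0.108 0.104] [0.626 0.253 0.115] [[0.5910000205039978, 0.25600001215934753], [0.597000002861023, 0.10499999672174454], [0.6290000081062317, 0.10700000077486038], [0.6230000257492065, 0.25699999928474426]]
side loaf_tin [0.62  0.047 0.026] [ 0.53  -0.045  0.001] [0.736 0.073 0.07 ]
```

```bash
python3 -m crank '[[0,0.45,-0.72,0],[0,0.5,-0.71,0],[0,0.53,-0.67,0],[0,0.56,-0.65,0],[0,0.6,-0.62,0],[0,0.63,-0.58,0],[0,0.66,-0.55,0],[0,0.69,-0.51,0],[0,0,0,0]]'
python3 -m crank '[[0,0.71,-0.48,0],[0,0.74,-0.44,0],[0,0.76,-0.4,0],[0,0.78,-0.36,0],[0,0.5,-0.2,0],[0,0.3,-0.11,0],[0,0,0,0],[0,0,0,0]]'
python3 b.py 3 | grep -v tier
python3 - <<'E'
from h import *
for n in["scene","side"]:
    q=np.vstack([np.load(f"{n}_lid_3.npy"),np.load(f"{n}_tub_3.npy")])
    a=np.radians(4.3);s=q[:,0]*np.cos(a)+q[:,1]*np.sin(a);z=q[:,2]
    k=(z>.115)&(z<.29)
    # robust plane-line fit in (s,z)
    best=(0,)
    S,Z=s[k],z[k]
    for th in np.arange(40,80,.5):
        d=S*np.sin(np.radians(th))+Z*np.cos(np.radians(th))
        h,e=np.histogram(d,bins=np.arange(d.min(),d.max()+.004,.003))
        if h.max()>best[0]:best=(h.max(),th,e[h.argmax()])
    print(n,len(S),best,"tub back s",np.percentile(s[z<.11],[1,99]),"top z",np.percentile(Z,99))
E
```

```text
clock: 10.4
tcp_pos: [0.5241, 0.1771, 0.2178]
orientation: [0.682, 0.732, 0.001, 0.0]
force: [-1.7, 0.4, 1.3]
grip_width: 0.0132
gripper_force: 20.1
clock: 11.2
tcp_pos: [0.5605, 0.1796, 0.2368]
orientation: [0.681, 0.732, -0.0, -0.0]
force: [-2.0, -0.3, -1.0]
grip_width: 0.013
gripper_force: 19.5
{'clock': 11.2, 'q': [-0.832, 0.3044, 0.5113, 1.8218, -0.1689, 1.0588, -0.1859], 'joint_vel': [-0.0012, -0.0027, 0.0, 0.005, 0.0016, -0.0024, -0.0004], 'joint_torque': [0.3831, -71.474, 9.1498, -46.0634, 0.1213, -0.4327, 0.0305], 'tcp_pos': [0.5605, 0.1796, 0.2368], 'orientation': [0.6815, 0.7318, -0.0001, -0.0], 'force': [-1.9587, -0.2826, -1.0196], 'ft_torque': [0.0286, 0.2917, -0.0346], 'gripper_force': 19.5452, 'grip_width': 0.013}
scene tub [0.516 0.197 0.054] [0.431 0.099 0.005] [0.627 0.256 0.259] 
scene lid [0.63  0.216 0.109] [0.616 0.178 0.099] [0.639 0.256 0.115] [[0.6010000109672546, 0.25099998712539673], [0.6299999952316284, 0.17499999701976776], [0.6570000052452087, 0.1850000023841858], [0.6290000081062317, 0.26100000739097595]]
side tub [0.535 0.175 0.063] [0.43  0.093 0.003] [0.632 0.298 0.259] 
side lid [0.633 0.173 0.11 ] [0.628 0.109 0.104] [0.639 0.245 0.115] [[0.6259999871253967, 0.25200000405311584], [0.6309999823570251, 0.10700000077486038], [0.640999972820282, 0.1080000028014183], [0.6359999775886536, 0.2529999911785126]]
side loaf_tin [0.619 0.046 0.023] [ 0.53  -0.045  0.   ] [0.737 0.075 0.07 ] 
scene 2526 (np.int64(1368), np.float64(51.5), np.float64(0.5736057727060893)) tub back s [0.44092295 0.64927511] top z 0.2611942273619262
side 1252 (np.int64(606), np.float64(51.5), np.float64(0.5739477125840945)) tub back s [0.44096906 0.69731343] top z 0.2641918578033986
```

View pics/side_3.png

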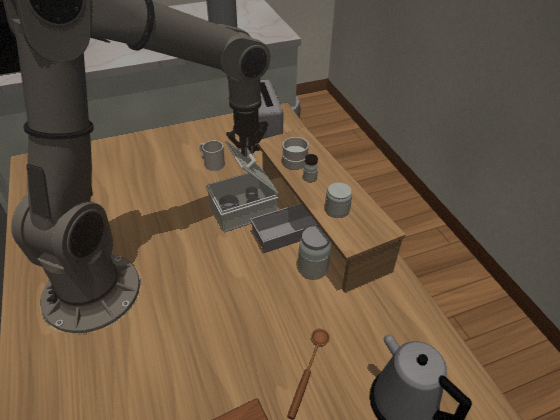

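The side view shows the lid held open in the fingers at about (250, 160), with the tub in front of the tier at (240, 205) and the tin and jar still in place. The tub seems to have crept back about 12 mm, and the lid looks a bit short of 60°. I'll measure that more closely before correcting it.

```bash
cat > m.py <<'E'
from h import *
import sys
rng=np.random.default_rng(0)
def plane(q,tol=.003):
    best=None
    for _ in range(1500):
        t=q[rng.choice(len(q),3,False)];n=np.cross(t[1]-t[0],t[2]-t[0]);l=np.linalg.norm(n)
        if l<1e-6:continue
        n/=l
        if abs(n[1])>.25 or abs(n[0])<.3:continue
        i=abs((q-t[0])@n)<tol
        if best is None or i.sum()>best.sum():best=i
    k=q[best];c=k.mean(0);n=np.linalg.svd(k-c,full_matrices=False)[2][2]
    return k,c,n*np.sign(n[2])
for name in["scene","side","wrist"]:
    p=cam(name);W=cloud(p)
    if name=="wrist":cv2.imwrite(f"pics/wrist_{sys.argv[1]}.png",p["color"])
    q=W.reshape(-1,3);x,y,z=q.T
    q=q[(x>.46)&(x<.66)&(y>.09)&(y<.27)&(z>.118)&(z<.29)]
    if len(q)<100:print(name,"few",len(q));continue
    k,c,n=plane(q);a=np.arctan2(np.hypot(n[0],n[1]),n[2])
    # hinge line: plane (upper face) offset 6mm from hinge origin plane; solve at z=.1
    c0=c-n*.006; d=n[:2]/np.hypot(*n[:2])
    y0=.183; xh=c0[0]-((.1-c0[2])*n[2]+(y0-c0[1])*n[1])/n[0]
    print(name,len(q),len(k),"angle",np.degrees(a).round(1),"yaw",np.degrees(np.arctan2(n[1],n[0])).round(1),"hinge x",xh.round(4),"lid z",np.percentile(k[:,2],[1,99]).round(3))
E
python3 m.py 3
```

```text
scene 1605 1012 angle 51.2 yaw 5.7 hinge x 0.6364 lid z [0.122 0.261]
side 964 446 angle 51.1 yaw 2.6 hinge x 0.6379 lid z [0.124 0.265]
wrist 43052 24542 angle 51.4 yaw 4.8 hinge x 0.6343 lid z [0.124 0.261]
```

```bash
python3 -m crank '[[0,0.1,-0.1,0],[0,0.2,-0.15,0],[0,0.2,-0.15,0],[0,0.1,-0.1,0],[0,0,0,0],[0,0,0,0]]'
python3 m.py 4
```

```text
clock: 12.45
tcp_pos: [0.5667, 0.18, 0.242]
orientation: [0.681, 0.732, 0.0, 0.0]
force: [1.0, -0.8, -5.1]
grip_width: 0.0129
gripper_force: 19.6
scene 1518 931 angle 53.9 yaw 5.4 hinge x 0.6366 lid z [0.123 0.267]
side 875 383 angle 53.8 yaw 3.0 hinge x 0.6378 lid z [0.125 0.272]
wrist 40047 23550 angle 54.0 yaw 4.9 hinge x 0.6345 lid z [0.125 0.268]
```

View pics/wrist_4.png

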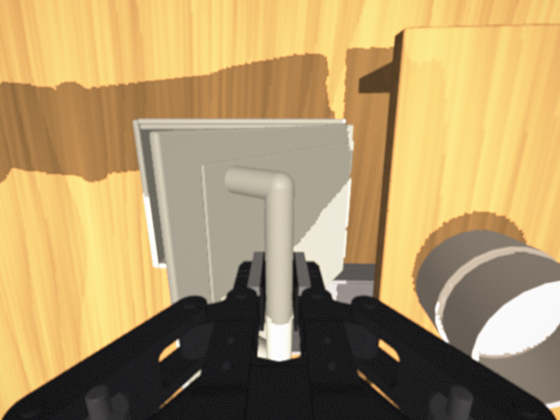

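The wrist view shows the bar (column 278) between the fingertips. The lid's back edge at column ~345 is clear of the tier edge at ~395. The bar is creeping towards the tips, only about 9 mm in, so I'll lower the lid, draw the tub a little further out and regrip deeper.

```bash
python3 -m crank '[[0,-0.77,0.38,0],[0,-0.77,0.38,0],[0,-0.73,0.46,0],[0,-0.73,0.46,0],[0,-0.68,0.53,0],[0,-0.68,0.53,0],[0,-0.62,0.6,0],[0,-0.62,0.6,0],[0,-0.55,0.66,0],[0,-0.55,0.66,0]]'
python3 -m crank '[[0,-0.48,0.71,0],[0,-0.48,0.71,0],[0,-0.4,0.76,0],[0,-0.4,0.76,0],[0,-0.32,0.8,0],[0,-0.32,0.8,0],[0,-0.23,0.7,0],[0,-0.2,0.5,0],[0,-0.1,0.2,0],[0,0,0,0]]'
python3 w.py w5
```

```text
clock: 13.6
tcp_pos: [0.4993, 0.1754, 0.1888]
orientation: [0.681, 0.732, -0.0, -0.0]
force: [0.7, 1.4, -1.5]
grip_width: 0.0132
gripper_force: 20.9
clock: 14.6
tcp_pos: [0.4708, 0.1731, 0.1299]
orientation: [0.681, 0.732, 0.0, 0.0]
force: [1.5, 0.1, -1.8]
grip_width: 0.0129
gripper_force: 21.7
{'clock': 14.6, 'q': [-0.8808, 0.2917, 0.4711, 2.1072, -0.186, 0.7814, -0.223], 'joint_vel': [0.0002, -0.004, 0.0019, -0.0073, 0.0026, 0.0108, -0.0009], 'joint_torque': [-0.2793, -61.9844, 6.7497, -34.816, -0.1769, 0.3194, 0.0298], 'tcp_pos': [0.4708, 0.1731, 0.1299], 'orientation': [0.6815, 0.7318, 0.0001, 0.0002], 'force': [1.4931, 0.079, -1.7705], 'ft_torque': [0.0283, -0.4172, 0.0453], 'gripper_force': 21.6611, 'grip_width': 0.0129}
bar 5352 [0.1513 0.1532] ((0.4693030118942261, 0.1779843419790268), (0.09739775210618973, 0.03901764750480652), 79.39268493652344)
lid 38814 [0.1116 0.1149] ((0.5311951637268066, 0.17555071413516998), (0.2059139907360077, 0.14980733394622803), 4.010421276092529)
```

```bash
python3 -m crank '[[0,-0.05,0.3,0],[0,-0.05,0.3,0],[0,-0.05,0.3,0],[0,-0.3,0,0],[0,-0.6,0,0],[0,-0.6,0,0],[0,-0.3,0,0],[0,0,0,0]]'
python3 -m crank '[[0,0,0,0],[0,0,0,0],[0,0,0,0],[0,0,0,0]]' -0.3
python3 w.py w6
```

```text
clock: 15.5
tcp_pos: [0.4502, 0.1718, 0.1209]
orientation: [0.681, 0.732, -0.0, -0.0]
force: [-1.5, -0.6, -1.2]
grip_width: 0.0132
gripper_force: 21.9
clock: 15.9
tcp_pos: [0.4512, 0.1718, 0.121]
orientation: [0.681, 0.732, -0.0, 0.0]
force: [-0.3, 1.0, -0.2]
grip_width: 0.0558
gripper_force: 0.0
{'clock': 15.9, 'q': [-0.8988, 0.2759, 0.4677, 2.1531, -0.1812, 0.7493, -0.2418], 'joint_vel': [0.0009, -0.0003, -0.0008, 0.0016, -0.0013, 0.0002, -0.0013], 'joint_torque': [-0.0284, -59.4614, 6.5901, -34.7112, 0.0126, 0.0029, 0.0016], 'tcp_pos': [0.4512, 0.1718, 0.121], 'orientation': [0.6815, 0.7319, -0.0001, 0.0], 'force': [-0.2813, 1.0189, -0.1814], 'ft_torque': [0.0121, -0.0302, 0.0264], 'gripper_force': 0.0, 'grip_width': 0.0558}
bar 5326 [0.1427 0.1446] ((0.4549778997898102, 0.17585839331150055), (0.09444371610879898, 0.053050145506858826), 75.5768814086914)
lid 62317 [0.1084 0.1099] ((0.5130062103271484, 0.17415139079093933), (0.2076244354248047, 0.14995138347148895), 4.098077774047852)
```

```bash
python3 -m crank '[[0,0,0.3,0],[0,0,0,0],[0,0,0,0],[0,0,0,0],[0,0,0,0],[0,0,0,0],[0,0,0,0]]' 1 20
python3 -m crank '[[0,0.1,-0.4,0],[0,0.12,-0.5,0],[0,0.24,-0.85,0],[0,0.32,-0.83,0],[0,0.32,-0.83,0],[0,0.4,-0.8,0],[0,0.4,-0.8,0],[0,0.46,-0.75,0],[0,0.49,-0.74,0]]'
python3 -m crank '[[0,0.53,-0.7,0],[0,0.56,-0.68,0],[0,0.6,-0.65,0],[0,0.63,-0.61,0],[0,0.66,-0.58,0],[0,0.69,-0.54,0],[0,0.5,-0.38,0],[0,0.2,-0.14,0],[0,0,0,0]]'
python3 m.py 7
```

```text
clock: 16.7
tcp_pos: [0.451, 0.1717, 0.118]
orientation: [0.681, 0.732, -0.0, -0.0]
force: [-0.6, -0.7, -0.5]
grip_width: 0.0134
gripper_force: 20.0
clock: 17.6
tcp_pos: [0.48, 0.1739, 0.1837]
orientation: [0.681, 0.732, 0.0, 0.0]
force: [0.4, 0.0, -4.3]
grip_width: 0.013
gripper_force: 19.5
clock: 18.5
tcp_pos: [0.5233, 0.177, 0.2259]
orientation: [0.681, 0.732, -0.0, 0.0]
force: [-2.5, -0.0, 1.2]
grip_width: 0.0131
gripper_force: 19.9
scene 1862 1231 angle 44.5 yaw 5.7 hinge x 0.616 lid z [0.121 0.246]
side 1225 631 angle 44.4 yaw 3.0 hinge x 0.618 lid z [0.121 0.249]
wrist 55317 27606 angle 44.4 yaw 4.8 hinge x 0.6142 lid z [0.123 0.246]
```

```bash
python3 -m crank '[[0,0.2,-0.14,0],[0,0.5,-0.32,0],[0,0.6,-0.36,0],[0,0.6,-0.33,0],[0,0.65,-0.32,0],[0,0.6,-0.28,0],[0,0.5,-0.2,0],[0,0.3,-0.12,0],[0,0.05,-0.03,0],[0,0,0,0]]'
python3 m.py 8
```

```text
clock: 19.65
tcp_pos: [0.563, 0.1798, 0.2467]
orientation: [0.681, 0.732, -0.0, -0.0]
force: [-0.5, -0.4, -5.1]
grip_width: 0.0129
gripper_force: 19.6
scene 1297 724 angle 59.8 yaw 5.4 hinge x 0.6156 lid z [0.124 0.278]
side 734 263 angle 59.9 yaw 2.0 hinge x 0.6162 lid z [0.124 0.281]
wrist 36713 21251 angle 59.9 yaw 5.0 hinge x 0.6137 lid z [0.127 0.278]
```

```bash
python3 -m crank '[[0,0,0,0],[0,0,0,0],[0,0,0,0],[0,0,0,0],[0,0,0,0],[0,0,0,0],[0,0,0,0],[0,0,0,0],[0,0,0,0],[0,0,0,0]]'
python3 m.py 9; sed -i 's/0.png/9.png/;s/"lid","lid_handle",//' a.py; python3 a.py | grep -v clock
```

```text
clock: 20.8
tcp_pos: [0.563, 0.1798, 0.2468]
orientation: [0.681, 0.732, -0.0, -0.0]
force: [0.0, -0.8, -5.9]
grip_width: 0.0132
gripper_force: 19.5
scene 1301 726 angle 59.9 yaw 5.6 hinge x 0.6157 lid z [0.121 0.278]
side 728 256 angle 59.6 yaw 2.0 hinge x 0.6171 lid z [0.128 0.283]
wrist 36668 21201 angle 60.0 yaw 5.0 hinge x 0.6136 lid z [0.126 0.278]
scene [0.3450748  0.3543179  1.23094193] [-0.33567362  0.92209209 -0.1812395   0.06497418] 49.478096160847834
tub 0.82 [270. 297.] [0.506 0.19  0.024] [0.41  0.099 0.009] [0.603 0.254 0.274]
tier 0.78 [204. 191.] [0.779 0.12  0.182] [ 0.645 -0.264  0.04 ] [0.871 0.322 0.187]
loaf_tin 0.55 [289. 255.] [0.542 0.063 0.046] [ 0.525  0.042 -0.002] [0.558 0.067 0.068]
storage_jar 0.59 [313. 166.] [ 0.647 -0.145  0.148] [ 0.613 -0.216  0.013] [ 0.683 -0.11   0.168]
food_can 0.86 [270. 142.] [ 0.739 -0.091  0.259] [ 0.712 -0.136  0.183] [ 0.779 -0.065  0.266]
mug 0.77 [195. 387.] [0.509 0.468 0.015] [0.468 0.424 0.   ] [0.543 0.516 0.091]
spoon 0.73 [195. 387.] [0.507 0.469 0.011] [0.468 0.425 0.   ] [0.542 0.516 0.091]
side [ 0.22595728 -0.
[... 184 characters left out ...]
. 211.] [ 0.764 -0.141  0.184] [ 0.651 -0.273  0.017] [0.876 0.308 0.189]
loaf_tin 0.59 [283. 224.] [0.618 0.05  0.025] [ 0.529 -0.045  0.001] [0.736 0.073 0.07 ]
storage_jar 0.58 [313. 252.] [ 0.645 -0.182  0.115] [ 0.612 -0.2    0.003] [ 0.693 -0.118  0.155]
ramekins 0.75 [297. 148.] [0.711 0.141 0.235] [0.674 0.108 0.189] [0.753 0.192 0.262]
spice_jar 0.88 [310. 167.] [0.726 0.047 0.235] [0.709 0.036 0.184] [0.797 0.171 0.272]
food_can 0.86 [339. 198.] [ 0.738 -0.125  0.252] [ 0.712 -0.141  0.193] [ 0.774 -0.078  0.268]
mug 0.9 [213. 155.] [0.502 0.44  0.059] [0.467 0.421 0.002] [0.542 0.525 0.093]
spoon 0.76 [307. 379.] [ 0.49  -0.482  0.016] [ 0.419 -0.559  0.002] [ 0.596 -0.366  0.024]
```

View pics/side9.png

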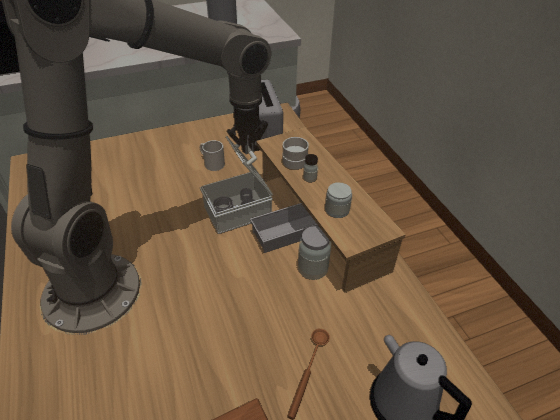

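The side view shows the lid held open at (245, 150), the tub at (237, 200) out in front of the tier, and every neighbour where it was. The tool is lifting with about 5 N, so I'll ease that off with a tiny push back, so the tub stands firmly.

```bash
python3 -m crank '[[0,0.05,0,0],[0,0.05,0,0],[0,0,0,0],[0,0,0,0],[0,0,0,0]]'
python3 m.py 10; python3 - <<'E'
from h import *
p=cam("scene");q=cloud(p).reshape(-1,3);x,y,z=q.T
k=q[(z>.085)&(z<.112)&(x>.39)&(x<.63)&(y>.09)&(y<.27)]
for lo in np.arange(.4,.63,.03):
    j=k[(k[:,0]>lo)&(k[:,0]<lo+.03)]
    if len(j)>3:print(lo.round(2),len(j),np.percentile(j[:,2],[50,80,95]).round(4))
E
```

```text
clock: 22.45
tcp_pos: [0.5641, 0.1798, 0.2468]
orientation: [0.681, 0.732, 0.0, 0.0]
force: [1.0, -0.8, -4.9]
grip_width: 0.0133
gripper_force: 19.6
scene 1282 712 angle 60.2 yaw 5.1 hinge x 0.6155 lid z [0.123 0.278]
side 721 252 angle 60.0 yaw 2.2 hinge x 0.6168 lid z [0.126 0.281]
wrist 36473 21071 angle 60.3 yaw 5.0 hinge x 0.6136 lid z [0.126 0.278]
0.4 317 [0.094  0.0989 0.1011]
0.43 102 [0.0947 0.0994 0.1006]
0.46 107 [0.0948 0.0989 0.1008]
0.49 104 [0.0949 0.0988 0.1011]
0.52 102 [0.0946 0.0988 0.1018]
0.55 56 [0.0935 0.0986 0.1015]
0.58 51 [0.0964 0.1017 0.1105]
0.61 42 [0.1057 0.1095 0.1102]
```

```bash
python3 -m crank '[[0,0.03,0.03,0],[0,0,0,0],[0,0,0,0],[0,0,0,0],[0,0,0,0]]'
python3 m.py 11
```

```text
clock: 23.15
tcp_pos: [0.5643, 0.1799, 0.2465]
orientation: [0.681, 0.732, -0.0, -0.0]
force: [-1.0, -1.4, -5.4]
grip_width: 0.0132
gripper_force: 19.6
scene 1280 705 angle 60.2 yaw 5.6 hinge x 0.6158 lid z [0.122 0.278]
side 720 260 angle 60.2 yaw 2.2 hinge x 0.6164 lid z [0.122 0.281]
wrist 36491 21067 angle 60.3 yaw 5.0 hinge x 0.6136 lid z [0.126 0.278]
```

The lid is steady at 60.2°, the tub is flat, and the hinge is about 34 mm in front of the tier's edge. I'm handing it in.

```bash
python3 -c "
from bench import r
print(r.job_done())"
```

```text
the job is handed in; nothing more can be done
None
```

The tub is out with its hinge about 34 mm in front of the tier's board, and the arm is holding the lid open at about 60° with the tub flat and its neighbours undisturbed; I opened it to about 54° first, lowered it again to regrip the handle deeper, then reopened it, and handed the job in at about 23 s.

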